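Vent a media bottle's cap for the autoclave

ROBOT

A 7-joint arm with a two-finger parallel gripper is mounted at the origin on the work surface. World frame = base frame: x ahead of the robot, y to its left, z up, the work surface at z = 0. Lengths are in m, angles in rad, forces in N, time in s.
With the tool pointing down it reaches from about 0.4 to 0.85 m from the base axis. Payload 4.5 kg.
Tool frame: the origin (TCP) lies at the very end of the fingers, on their centre line; the grasp point (between the pads) lies 19 mm behind it (robot.grip_point_offset is the distance from the TCP to the grasp point, in m); z points along the fingers, y is the direction in which the jaws open and shut (so a half turn about z gives the same grasp; the last joint's range is limited). The gripper opens to 88 mm and grips with 3 to 60 N. Pads are 18 mm wide; open, the fingers measure 123 mm over their backs; the gripper's body (75 mm by 187 mm) begins 45 mm behind the grasp point.
Start: joints at [-1.216, 0.689, -0.195, 1.565, 0.157, 0.902, -0.215], TCP at [0.197, 0.593, 0.239] pointing down, gripper open.
Joint ranges: [-3.01, 3.01], [-0.46, 2.08], [-1.47, 1.51], [0.13, 2.56], [-1, 4.14], [0.04, 2.09], [-2.66, 2.66]. Speed limits (rad/s): [2.57, 2.57, 3.14, 3.14, 3.14, 3.14, 3.14].

INTERFACE

Orientations are given as [roll, pitch, yaw] about the fixed x, y, z axes, in that order (R = Rz(yaw) Ry(pitch) Rx(roll)).
In Python, from plant import robot gives the robot as it stands.
- The arm moves only by the tool carry_out, never from a script. Its argument "motion" is text: rows parted by semicolons, each of 7 numbers parted by spaces: the shift along the tool's x, y, z in m, then the turn, a rotation vector about the tool's x, y, z in rad, then the closure in counts, from 0 (fully open) to 255 (shut). In form: dx dy dz wx wy wz claw; .... A call has 1 to 8 rows; each row is the pose to reach, as a shift and turn from the pose commanded when the call began, along the tool's axes at that moment; what a row does not reach only later rows make up. A row lasts 1/10 s, in which the tool goes at most 50 mm and 8.59 degrees, less where a joint would pass 70% of its speed; a pose out of reach is approached as far as the arm can. A call with a gripper value outside its range is refused whole. The fingers move at their own pace and stop on an object; "newtons" is the grip in N (left out, the last holds). Time passes only in rows, so rows that repeat a pose let the fingers close. It gives the time, the measured TCP pose, the force and the opening at its end, in the units of the state.
- robot.get_obs(): the state, without advancing time (a new reading comes with each control period).
- robot.snapshot(name): name is "scene" or "top"; returns (picture, depth): 420x560x3 uint8, red, green, blue; 420x560 float32, m along the optical axis (not along the pixel's ray), 0 where there is no reading.
- robot.get_calibration(name): a dict with "vertical_fov" (degrees; the focal length in pixels is half the picture's height over the tangent of half this angle, whatever the lens; pixels are square), "cx", "cy" (the principal point, pixels), "rvec" (rotation vector, rad) and "tvec" (3), from world to camera coordinates, as OpenCV has them. Camera axes: x right, y down, z forward; pixel columns grow to the right and rows downward; lengths in m; the calibration is good to about 2 mm. A picture is of the moment at which its call begins. get_calibration takes no time and is no camera call.
- robot.finish_job(): hands the job in, once; it reports no verdict.
Trained networks look in the newest picture that a camera, given by its name, has taken for a name from the list of things; names that differ only in an ending like _2 or _b are one class to them, and where a whole thing is asked for, a point or a joint stands for the part that bears it (a point fixed in the world has none). Each returns a list of dicts, best first, with "conf" (0 to 1); they miss things now and then, are a little off and sometimes report something else, mostly with a low value. They report only what shows in the picture. A call takes as long as a camera call. They do not tell look-alikes from the thing itself.
- robot.regions_of(camera, name): "mask" (420x560 bool, what is visible of it).
- robot.landmark_of(camera, name): "point" ([x, y, z] in m, in world coordinates, good to about 4 mm: a listed point, or the origin of a listed thing).
The state is a dict: "time": time; "qpos": joint angles; "joint_velocities": joint speeds; "effort": joint torques, N m; "position": TCP position; "ee_rot": TCP orientation; "contact_force": force on the tool from outside, world axes, zero at the start; "moment": the same for the moment, N m; "opening": opening from 0.0 (shut) to 1.0 (fully open).
Only numpy, scipy, OpenCV 4.12 (cv2) and the standard library are available. Lean on these libraries where they do the work, as an engineer would, in place of code of your own. Each camera call takes 0.05 s, during which the arm holds its last target.

TASK

Get the amber media bottle ready for the autoclave: first take away the tall white bottle with the orange cap that is standing in the way beside it and set it down upright in the blue tray, without disturbing the other glassware. Then screw the blue cap down (clockwise seen from above) until it stops fully home, and back it off by a quarter turn so that the bottle can vent. Finish still gripping the blue cap at that quarter turn: do not let go.

Things in the scene. Friction and masses are not known exactly. Their poses are not given: they have to be found in the camera images.
- stand: Dark steel stand plate bolted to the bench (cannot move), 140 x 92 x 10 mm, with the amber glass media bottle (64 mm across, shoulder at 92 to 108 mm above the bench, neck 33 mm across) fixed upright in it. Origin: on the bench under the bottle's axis; the plate spans x from -44 to +96 mm and y from -46 to +46 mm. The free end (+x) is where the white bottle stands at the start. May be turned any way round.
- cap: Blue knurled screw cap on the amber bottle, 44 mm across, 30 mm tall, always on the thread (it cannot come off). Origin: centre of its underside, 122 mm above the bench when fully home. A white stripe 7 mm wide runs from the centre of its top along its +x axis to the rim and down its side; fully home, the stripe points along the stand's +x (towards the plate's long free end). A light grip of 15 to 30 N turns it; if turned on past the stop, fingers slip round it.
- cap_grip (a point): Point on the cap's axis, 15 mm above its underside and 15 mm below its top: the middle height for a grip from above (137 mm above the bench when fully home).
- cap_turn (a joint): How far the cap is still unscrewed, rad: 0 = bottomed out at its hard stop, grows anticlockwise seen from above, so screwing down (clockwise) lowers it. It starts between 1.7 and 2.9. The cap rises 6 mm per full turn (about 1 mm per rad). Friction 0.12 N m: it stays where it is left.
- reagent: Tall white plastic reagent bottle with an orange cap, loose, about 0.25 kg, 180 mm tall. Origin: centre of its underside; z up its axis. Body 50 mm across up to 115 mm, tapering to a neck; orange cap 26 mm across from 144 to 180 mm above its origin: grip it there. It starts on the stand plate (10 mm above the bench), about 3 mm from the amber bottle, where it blocks a finger at the blue cap.
- tray: Shallow blue open tray fixed on the bench, 200 (x) x 140 (y) mm, walls 4 mm thick and 14 mm high, floor 4 mm thick. Origin: centre of its underside. It and the balance stand one on each side of the stand, either way round.
- balance: White laboratory balance, fixed, 200 x 140 x 40 mm, round steel pan 104 mm across with its top at 52 mm, its centre 20 mm along +x of the origin (centre of the underside). Leave alone.
- beaker: Glass beaker standing on the balance pan, 56 mm across, 75 mm tall, loose; origin: centre of its underside. Leave alone.
- jar: Small amber jar, 52 mm across, 60 mm tall, loose on the bench beyond the stand; origin: centre of its underside. Leave alone.
- dish: White covered dish, 90 mm across, 20 mm tall, loose on the bench beyond the stand; origin: centre of its underside. Leave alone.
There are look-alikes about, which are no part of the job. There is more than one size of the reagent; the one meant has the size given above.

How it is judged:
By the outcome, as a careful person would: the job done as asked, in the order asked, and still so for the second after the job is handed in, while the arm keeps its last pose, push and grip.
It also fails if it takes over 72 s, if anything falls off the work surface, if the arm or the gripper's body presses on something with over 40 N, if the wrist force passes 120 N, or if a joint passes its speed limit or range.

## Working session

There is one attempt and no reset: what is moved stays moved. The work goes in short steps, Python scripts to look and compute and a tool call to move; the robot and the scene stay as the last step left them, time stands still between calls to the robot, and variables do not carry over. Pictures are saved under pics/ and viewed, and the job is handed in when it is done.

Besides the shell and the picture viewer there is one more tool, called as a command line: name --argument value ..., lists and objects as JSON in quotes. carry_out: Moves the arm, as the interface text tells. Its arguments: {"type":"object","properties":{"motion":{"type":"string"},"newtons":{"type":"number"}},"required":["motion"]}

```bash
mkdir -p pics; ls; cat > h.py <<'E'
import numpy as np, cv2
from plant import robot
def cal(n):
    c=robot.get_calibration(n); R=cv2.Rodrigues(np.array(c['rvec'],float))[0]; t=np.array(c['tvec'],float)
    f=210/np.tan(np.radians(c['vertical_fov'])/2); return f,c['cx'],c['cy'],R,t
def unproj(n,u,v,z):
    f,cx,cy,R,t=cal(n); p=np.stack([(u-cx)/f*z,(v-cy)/f*z,z],-1); return (p-t)@R
def proj(n,P):
    f,cx,cy,R,t=cal(n); p=np.asarray(P)@R.T+t; return np.stack([f*p[...,0]/p[...,2]+cx,f*p[...,1]/p[...,2]+cy],-1)
def snap(n,name):
    p,d=robot.snapshot(n); cv2.imwrite(f'pics/{name}.png',p[:,:,::-1]); np.save(f'pics/{name}.npy',d); return p,d
E
python3 - <<'E'
from h import *
for n in ('scene','top'):
    snap(n,n+'0')
    print(n,robot.get_calibration(n))
    for k in ['stand','cap','cap_grip','reagent','tray','balance','beaker','jar','dish']:
        for r in robot.landmark_of(n,k): print(k,np.round(r['point'],3),round(r['conf'],2),np.round(proj(n,np.array(r['point']))))
print(robot.get_obs())
E
```

```text
pics
scene {'vertical_fov': 49.422893904875544, 'cx': 295.72281729656964, 'cy': 212.27590967289888, 'rvec': array([ 0.81966165,  2.67080278, -0.9642868 ]), 'tvec': array([ 0.52706282, -0.19394466,  1.25985544])}
stand [0.547 0.07  0.   ] 0.65 [345. 252.]
cap [0.562 0.291 0.001] 0.62 [408. 331.]
cap_grip [0.557 0.069 0.141] 0.97 [346. 214.]
reagent [ 0.454  0.025 -0.   ] 0.93 [364. 221.]
reagent [ 0.607 -0.094  0.   ] 0.71 [283. 217.]
reagent [0.548 0.003 0.009] 0.59 [327. 230.]
tray [0.562 0.292 0.002] 0.81 [408. 331.]
balance [ 0.511 -0.302 -0.002] 0.74 [272. 153.]
beaker [ 0.525 -0.297  0.057] 0.8 [267. 139.]
jar [ 0.802 -0.111 -0.002] 0.71 [208. 250.]
dish [0.777 0.18  0.005] 0.83 [286. 344.]
top {'vertical_fov': 47.47368658403239, 'cx': 278.20537145685734, 'cy': 202.88190119754657, 'rvec': array([ 2.11679861, -2.18216154,  0.13004886]), 'tvec': array([0.01177633, 0.63890213, 1.10777084])}
stand [ 0.557  0.071 -0.   ] 0.8 [247. 239.]
stand [0.55  0.009 0.011] 0.2 [273. 241.]
cap [0.549 0.068 0.124] 0.91 [245. 240.]
reagent [0.551 0.008 0.008] 0.84 [273. 240.]
reagent [ 0.612 -0.09
[... 278 characters left out ...]
] 0.68 [206. 155.]
{'time': 1.0, 'qpos': array([-1.21620896,  0.6890827 , -0.19458299,  1.56533979,  0.15728875,
        0.90249092, -0.21508451]), 'joint_velocities': array([ 0.00237209, -0.00087838,  0.00033471,  0.00146622, -0.00083324,
       -0.00091584,  0.00011444]), 'effort': array([ 4.89081867e-04, -5.27497208e+01, -1.26655698e+00, -1.53748995e+01,
       -5.18215145e-02, -5.91144471e-04,  2.74992590e-05]), 'position': array([0.19705555, 0.59312835, 0.23874245]), 'ee_rot': array([ 3.14153232e+00, -6.15545348e-06,  2.82082793e+00]), 'contact_force': array([-0.24744359, -0.73730979,  0.02795967]), 'moment': array([-0.03145488,  0.02761952,  0.06509858]), 'opening': 1.0016396823527005}
```

View pics/scene0.png

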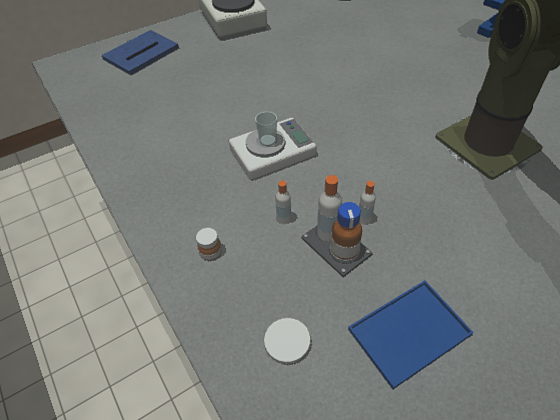

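View pics/top0.png

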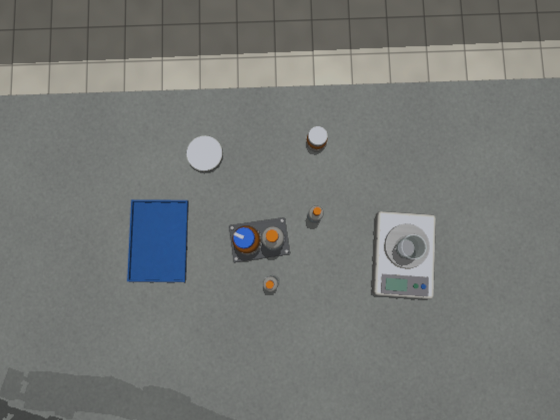

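```bash
python3 - <<'E'
import cv2
a=cv2.imread('pics/scene0.png')[130:290,240:420]; b=cv2.imread('pics/top0.png')[180:320,200:350]
cv2.imwrite('pics/cropA.png',cv2.resize(a,None,fx=3.7,fy=3.7,interpolation=cv2.INTER_CUBIC))
cv2.imwrite('pics/cropB.png',cv2.resize(b,None,fx=4.2,fy=4.2,interpolation=cv2.INTER_CUBIC))
E
```

```text
(no output)
```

View pics/cropA.png

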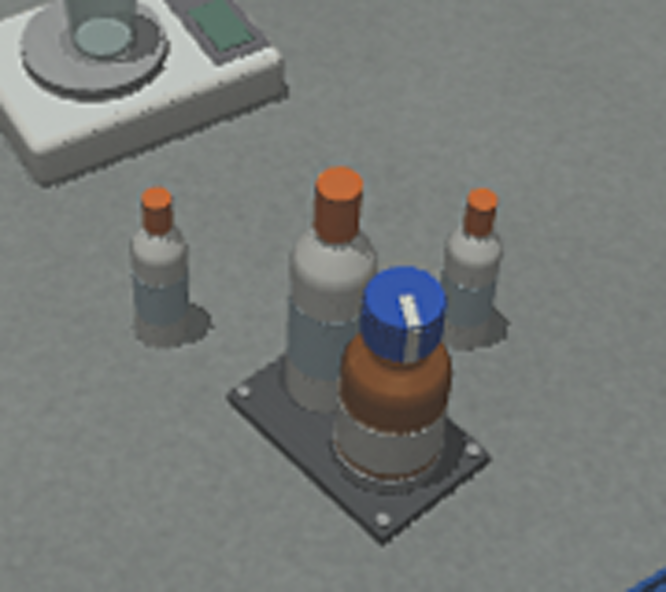

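View pics/cropB.png

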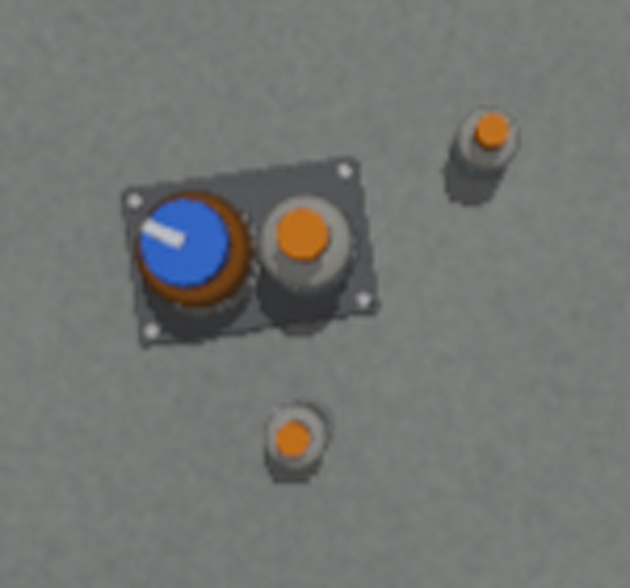

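The meant reagent is the large bottle at scene (331,185) / top (272,238): it stands on the plate by the amber bottle. The orange-capped bottles at scene (283,200) and (369,200) / top (316,213) and (270,284) stand on the bench and are smaller, so I take them as look-alikes. The crops confirm this. Next I measure precisely.

```bash
cat >> h.py <<'E'
def cloud(n,d):
    v,u=np.mgrid[:420,:560].astype(float); return unproj(n,u,v,d.astype(float))
E
python3 - <<'E'
from h import *
import cv2
for n in('top','scene'):
    im=cv2.imread(f'pics/{n}0.png'); d=np.load(f'pics/{n}0.npy'); P=cloud(n,d)
    hsv=cv2.cvtColor(im,cv2.COLOR_BGR2HSV)
    H,S,V=[hsv[...,i].astype(int) for i in range(3)]
    ok=d>0
    def comp(m,name,mn=15):
        k,l,s,c=cv2.connectedComponentsWithStats(m.astype(np.uint8))
        for i in range(1,k):
            if s[i,4]<mn: continue
            q=P[(l==i)&ok]; zt=np.percentile(q[:,2],95)
            tp=q[q[:,2]>zt-.006]
            print(n,name,np.round(c[i]),s[i,4],'top z %.3f'%zt,'top mean',np.round(tp.mean(0),4),'mid',np.round((np.percentile(tp,2,0)+np.percentile(tp,98,0))/2,4),'ext',np.round(np.ptp(tp,0),3))
    comp((H>3)&(H<16)&(S>190)&(V>120)&(P[...,2]>.05),'orange')
    blue=(H>105)&(H<130)&(S>120)
    comp(blue&(V>120)&(P[...,2]>.1),'bluecap')
    comp(blue,'blue',300)
    for nm,(zlo,zhi) in dict(captop=(.14,.17)).items():
        m=ok&(P[...,2]>zlo)&(P[...,2]<zhi)&(np.hypot(P[...,0]-.55,P[...,1]-.069)<.027)
        q=P[m]; cols=hsv[m]
        ht=np.percentile(q[:,2],90); t=q[:,2]>ht-.004
        q=q[t]; cols=cols[t]
        c=(np.percentile(q,1,0)+np.percentile(q,99,0))/2
        w=cols[:,1]<80; s=q[w]
        print(n,nm,'h',ht,'c',c,'N',len(q),w.sum(),'stripe',s.mean(0) if w.any() else 0, 'ang',np.arctan2(*(s.mean(0)-c)[1::-1]) if w.any() else 0)
    # tray
    m=blue&ok&(P[...,2]<.03)&(P[...,1]>.15)&(P[...,0]>.4); q=P[m][:,:2].astype(np.float32)
    print(n,'tray',cv2.minAreaRect(q),np.percentile(P[m][:,2],[5,50,98]))
    # plate
    m=ok&(P[...,2]>.006)&(P[...,2]<.014)&(np.hypot(P[...,0]-.55,P[...,1]-.04)<.12)&(V<95); q=P[m][:,:2].astype(np.float32)
    print(n,'plate',len(q),cv2.minAreaRect(q),np.percentile(P[m][:,2],[5,50,98]))
E
```

```text
top orange [316. 211.] 27 top z 0.129 top mean [ 0.6076 -0.0929  0.1251] mid [ 0.6074 -0.0929  0.1261] ext [0.013 0.011 0.006]
top orange [271. 237.] 65 top z 0.192 top mean [0.5501 0.0072 0.1906] mid [0.5498 0.0064 0.1903] ext [0.019 0.021 0.008]
top orange [269. 284.] 32 top z 0.128 top mean [0.4494 0.0166 0.1248] mid [0.4501 0.0165 0.1253] ext [0.013 0.013 0.007]
top bluecap [244. 238.] 288 top z 0.158 top mean [0.5514 0.0669 0.155 ] mid [0.5524 0.0673 0.1551] ext [0.043 0.041 0.008]
top blue [157. 241.] 4668 top z 0.014 top mean [0.5576 0.2942 0.0119] mid [0.5602 0.2911 0.013 ] ext [0.202 0.147 0.013]
top captop h 0.15686568516240168 c [0.55278837 0.06825455 0.15584011] N 278 33 stripe [0.55745883 0.07716245 0.15534417] ang 1.0878943738541698
top tray ((0.5600263476371765, 0.2911972403526306), (0.1414383202791214, 0.20018570125102997), 87.73016357421875) [0.00029666 0.00439103 0.01566527]
top plate 852 ((0.5540947914123535, 0.0420055016875267), (0.09231065213680267, 0.13979774713516235), 6.298830986022949) [0.0068105  0.01022466 0.01371762]
scene bluecap [349. 209.] 244 top z 0.155 top mean [0.5515 0.0699 0.1526] mid [0.5519 0.0711 0.1528] ext [0.044 0.041 0.007]
scene blue [348. 213.] 356 top z 0.154 top mean [0.5524 0.0707 0.1524] mid [0.5527 0.0718 0.1522] ext [0.045 0.044 0.008]
scene blue [409. 333.] 6616 top z 0.012 top mean [0.5685 0.3038 0.012 ] mid [0.5614 0.2946 0.0111] ext [0.205 0.146 0.011]
scene captop h 0.15389891605123254 c [0.55280168 0.07217629 0.15272841] N 305 37 stripe [0.55669745 0.08177267 0.15292158] ang 1.1851604110455947
scene tray ((0.5609477162361145, 0.29408058524131775), (0.14088432490825653, 0.20154981315135956), 87.62675476074219) [9.80324667e-05 2.59786838e-03 1.35481991e-02]
scene plate 792 ((0.5231890082359314, 0.042953528463840485), (0.1601548194885254, 0.13971653580665588), 5.951033115386963) [0.00648595 0.00830358 0.01233721]
```

Top heights confirm it: the large bottle's cap top is at 0.190 m (10 + 180 mm), and the look-alikes' are at 0.128 m. Stand +x points along about -84° and the stripe is at about +64°, so the cap is about 2.6 rad unscrewed. Now I move above the reagent.

```bash
cat >> h.py <<'E'
def rel(x,y,z,yaw):
    o=robot.get_obs(); p=o['position']; a=o['ee_rot'][2]
    R=np.array([[np.cos(a),np.sin(a),0],[np.sin(a),-np.cos(a),0],[0,0,-1]])
    d=R.T@(np.array([x,y,z])-p); w=-((yaw-a+np.pi)%(2*np.pi)-np.pi)
    print('rel',np.round(d,4),'wz',round(w,3),'q',np.round(o['qpos'],3),'t',o['time'])
E
python3 - <<'E'
from h import *
rel(.55,.0075,.245,np.pi/2)
rel(.550,.0075,.245,np.pi/2+.14)
for z in (.153,.35): print(robot.__class__, [m for m in dir(robot) if not m.startswith('_')]); break
E
```

```text
rel [-0.5196 -0.4445 -0.0063] wz 1.25 q [-1.216  0.689 -0.195  1.565  0.157  0.902 -0.215] t 1.0
rel [-0.5196 -0.4445 -0.0063] wz 1.11 q [-1.216  0.689 -0.195  1.565  0.157  0.902 -0.215] t 1.0
<class 'host.Robot'> ['PlanningError', 'finish_job', 'get_calibration', 'get_obs', 'grip_point_offset', 'landmark_of', 'regions_of', 'snapshot']
```

carry_out --motion "-0.035 -0.030 -0.006 0 0 0.08 0; -0.07 -0.06 -0.006 0 0 0.17 0; -0.105 -0.09 -0.006 0 0 0.25 0; -0.14 -0.12 -0.006 0 0 0.34 0; -0.175 -0.15 -0.006 0 0 0.42 0; -0.21 -0.18 -0.006 0 0 0.5 0; -0.245 -0.21 -0.006 0 0 0.59 0; -0.28 -0.24 -0.006 0 0 0.67 0"

```text
time: 1.8
position: [0.388, 0.2756, 0.245]
ee_rot: [3.141, -0.0, 2.148]
contact_force: [1.3, -0.0, -0.4]
opening: 1.003
```

```bash
python3 -c "
from h import *
rel(.55,.0075,.245,np.pi/2)"
```

```text
rel [-0.3131 -0.0104  0.    ] wz 0.577 q [-0.685  0.487 -0.044  1.999  0.034  0.655 -0.175] t 1.8
```

carry_out --motion "-0.045 -0.002 0 0 0 0.08 0; -0.09 -0.003 0 0 0 0.17 0; -0.135 -0.005 0 0 0 0.25 0; -0.18 -0.006 0 0 0 0.34 0; -0.225 -0.008 0 0 0 0.42 0; -0.27 -0.009 0 0 0 0.5 0; -0.313 -0.010 0 0 0 0.577 0; -0.313 -0.010 0 0 0 0.577 0"

```text
time: 2.6
position: [0.5532, 0.0025, 0.245]
ee_rot: [3.138, 0.004, 1.563]
contact_force: [-1.2, -1.0, -0.1]
opening: 0.999
```

```bash
python3 -c "
from h import *
snap('top','top1');snap('scene','scene1')
rel(.55,.0075,.153,np.pi/2)
a=cv2.imread('pics/top1.png')[170:310,180:360];b=cv2.imread('pics/scene1.png')[100:290,240:440]
cv2.imwrite('pics/c1.png',np.hstack([cv2.resize(a,(400,311)),cv2.resize(b,(327,311))]))"
```

```text
rel [-0.0015 -0.0004  0.0915] wz 0.001 q [-0.158  0.583  0.095  1.795 -0.075  0.767 -0.023] t 2.7
```

View pics/c1.png

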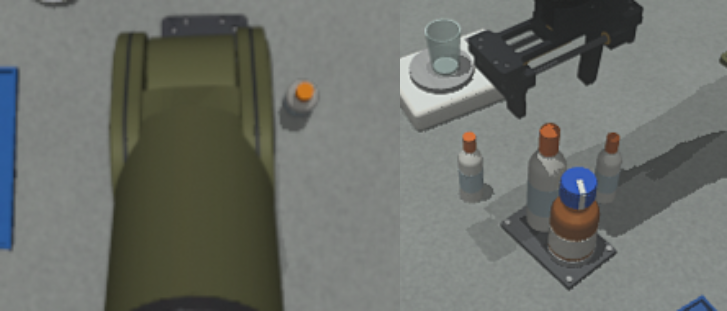

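The scene view shows the gripper above the reagent, with the jaws spread along world x and the cap's path clear. Descending.

carry_out --motion "-0.001 0 0.03 0 0 0 0; -0.001 0 0.055 0 0 0 0; -0.001 0 0.075 0 0 0 0; -0.001 0 0.091 0 0 0 0; -0.001 0 0.091 0 0 0 0"

```text
time: 3.2
position: [0.5481, 0.0111, 0.1519]
ee_rot: [-3.137, -0.001, 1.577]
contact_force: [-0.4, 0.0, -0.1]
opening: 1.001
```

carry_out --motion "0 0 0 0 0 0 255; 0 0 0 0 0 0 255; 0 0 0 0 0 0 255; 0 0 0 0 0 0 255; 0 0 0 0 0 0 255; 0 0 0 0 0 0 255; 0 0 0 0 0 0 255; 0 0 0 0 0 0 255" --newtons 20

```text
time: 4.0
position: [0.5505, 0.0088, 0.1538]
ee_rot: [3.141, -0.0, 1.574]
contact_force: [1.2, -0.5, 0.6]
opening: 0.297
```

```bash
python3 -c "
from h import *
snap('scene','scene2')
rel(.55,.0075,.34,np.pi/2);print(robot.get_obs()['opening']*88)
b=cv2.imread('pics/scene2.png')[100:290,240:440]
cv2.imwrite('pics/c2.png',cv2.resize(b,(600,570)))"
```

```text
rel [-0.0013 -0.0007 -0.1862] wz 0.003 q [-0.142  0.714  0.071  1.881 -0.089  0.549 -0.01 ] t 4.05
25.246752830935126
```

View pics/c2.png

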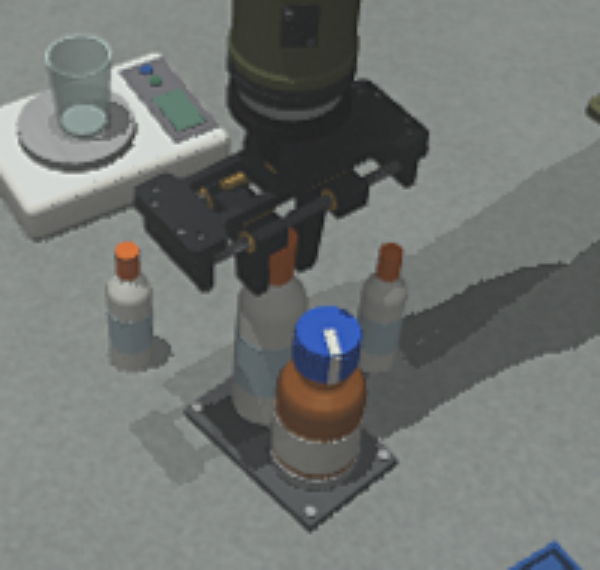

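The fingers hold the orange cap at a 25–26 mm opening, upright and clear. Lifting, and moving slightly away from the amber bottle.

carry_out --motion "0 0 -0.01 0 0 0 255; -0.002 0 -0.03 0 0 0 255; -0.003 0 -0.055 0 0 0 255; -0.003 0 -0.085 0 0 0 255; -0.003 0 -0.12 0 0 0 255; -0.003 0 -0.15 0 0 0 255; -0.003 0 -0.175 0 0 0 255; -0.003 0 -0.188 0 0 0 255" --newtons 30

```text
time: 4.85
position: [0.5504, 0.0057, 0.3443]
ee_rot: [3.139, -0.0, 1.574]
contact_force: [0.4, -0.0, -3.7]
opening: 0.284
```

```bash
python3 -c "
from h import *
snap('scene','scene3')
rel(.5605,.293,.34,np.pi/2);o=robot.get_obs();print(o['opening']*88,o['position'],o['contact_force'])"
```

```text
rel [0.2873 0.0101 0.0054] wz 0.003 q [-0.166  0.468  0.115  1.654 -0.061  1.018 -0.028] t 4.9
24.979937727301518 [0.5511327  0.0056736  0.34544984] [ 1.13785635  0.35621248 -1.45312785]
```

View pics/scene3.png

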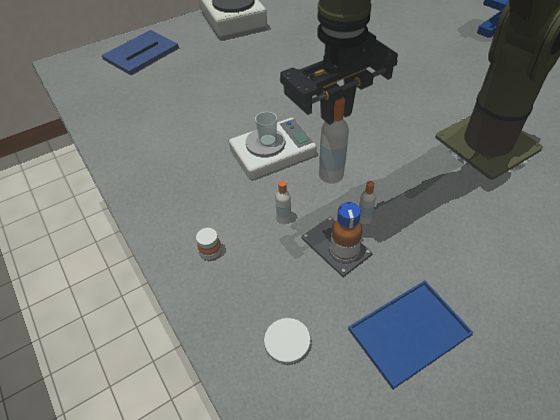

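The bottle hangs upright with its base at about z = 0.20 m, above the blue cap's top at 0.156 m. Carrying it to the tray.

carry_out --motion "0.01 0 0 0 0 0 255; 0.035 0.001 0 0 0 0 255; 0.075 0.003 0 0 0 0 255; 0.12 0.004 0 0 0 0 255; 0.165 0.006 0 0 0 0 255; 0.21 0.008 0 0 0 0 255; 0.25 0.009 0 0 0 0 255; 0.275 0.010 0 0 0 0 255"

```text
time: 5.7
position: [0.5567, 0.2863, 0.3395]
ee_rot: [-3.137, -0.001, 1.579]
contact_force: [1.2, -0.1, -3.5]
opening: 0.286
```

carry_out --motion "0.012 0 0 0 0 0 255; 0.012 0 0.02 0 0 0 255; 0.012 0 0.05 0 0 0 255; 0.012 0 0.08 0 0 0 255; 0.012 0 0.11 0 0 0 255; 0.012 0 0.14 0 0 0 255; 0.012 0 0.16 0 0 0 255; 0.012 0 0.17 0 0 0 255"

```text
time: 6.5
position: [0.5577, 0.2908, 0.1689]
ee_rot: [-3.137, 0.004, 1.573]
contact_force: [0.2, 0.2, -3.0]
opening: 0.284
```

```bash
python3 -c "
from h import *
snap('scene','scene4')
rel(.5605,.293,.147,np.pi/2);o=robot.get_obs();print(o['opening']*88,o['position'],o['contact_force'])"
```

```text
rel [0.002  0.0029 0.0214] wz 0.002 q [-0.597  0.781  0.079  1.621 -0.081  0.749 -0.48 ] t 6.55
25.100315225960188 [0.55760643 0.29094988 0.16835003] [-0.31673495  0.31878393 -4.8168207 ]
```

View pics/scene4.png

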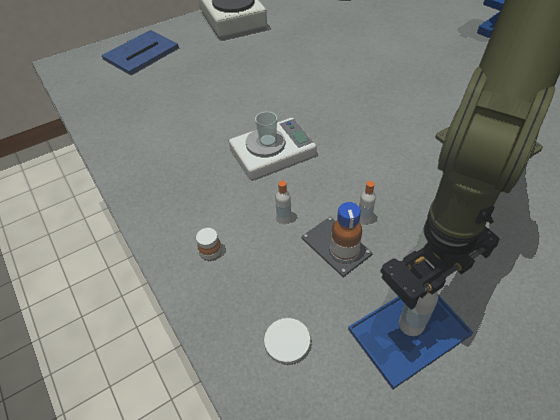

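The bottle is over the tray centre with its base at about 25 mm. Lowering to contact.

carry_out --motion "0 0 0.008 0 0 0 255; 0 0 0.014 0 0 0 255; 0 0 0.017 0 0 0 255; 0 0 0.018 0 0 0 255; 0 0 0.019 0 0 0 255; 0 0 0.02 0 0 0 255; 0 0 0.02 0 0 0 255; 0 0 0.02 0 0 0 255"

```text
time: 7.35
position: [0.5595, 0.2929, 0.1519]
ee_rot: [3.141, -0.0, 1.574]
contact_force: [-0.7, -0.1, -2.3]
opening: 0.283
```

carry_out --motion "0 0 0.001 0 0 0 255; 0 0 0.002 0 0 0 255; 0 0 0.003 0 0 0 255; 0 0 0.003 0 0 0 255; 0 0 0.003 0 0 0 255"

```text
time: 7.85
position: [0.5594, 0.2928, 0.1487]
ee_rot: [-3.142, -0.0, 1.574]
contact_force: [-0.3, 1.1, -3.0]
opening: 0.285
```

```bash
python3 -c "
from h import *
o=robot.get_obs();print(o['opening']*88,o['position'],o['contact_force'])"
```

```text
25.092372374120327 [0.55939715 0.29284496 0.14866191] [-0.27490591  1.10416403 -3.0478646 ]
```

carry_out --motion "0 0 0.001 0 0 0 255; 0 0 0.001 0 0 0 255; 0 0 0.002 0 0 0 255; 0 0 0.002 0 0 0 255; 0 0 0.002 0 0 0 255"

```text
time: 8.35
position: [0.5601, 0.2931, 0.1476]
ee_rot: [3.14, -0.001, 1.574]
contact_force: [-0.6, 0.2, 5.1]
opening: 0.282
```

Contact: the force went from -3 to +5 N and z matches the expected 0.147. Releasing and retreating upward.

carry_out --motion "0 0 0 0 0 0 200; 0 0 0 0 0 0 150; 0 0 0 0 0 0 100; 0 0 0 0 0 0 50; 0 0 0 0 0 0 0; 0 0 0 0 0 0 0; 0 0 0 0 0 0 0; 0 0 0 0 0 0 0"

```text
time: 9.15
position: [0.5594, 0.2928, 0.1467]
ee_rot: [-3.142, -0.0, 1.574]
contact_force: [0.1, -0.0, -0.7]
opening: 0.9
```

carry_out --motion "0 0 -0.01 0 0 0 0; 0 0 -0.03 0 0 0 0; 0 0 -0.06 0 0 0 0; 0 0 -0.09 0 0 0 0; 0 0 -0.1 0 0 0 0; 0 0 -0.1 0 0 0 0"

```text
time: 9.75
position: [0.5603, 0.2933, 0.2486]
ee_rot: [3.138, -0.002, 1.574]
contact_force: [-0.3, -0.1, -0.9]
opening: 0.999
```

```bash
python3 -c "
from h import *
snap('scene','scene5');snap('top','top5')
o=robot.get_obs();print(o['opening']*88,o['position'],o['ee_rot'],o['qpos'])
a=cv2.imread('pics/scene5.png')[120:400,200:];b=cv2.imread('pics/top5.png')[120:400,100:400]
cv2.imwrite('pics/c5.png',np.hstack([a,b]))"
```

```text
88.06206482577512 [0.55873772 0.29257409 0.24582456] [-3.14008498e+00  6.54436316e-04  1.57391131e+00] [-0.60570964  0.6886101   0.09226924  1.54637874 -0.07438585  0.91166995
 -0.48556536]
```

View pics/c5.png

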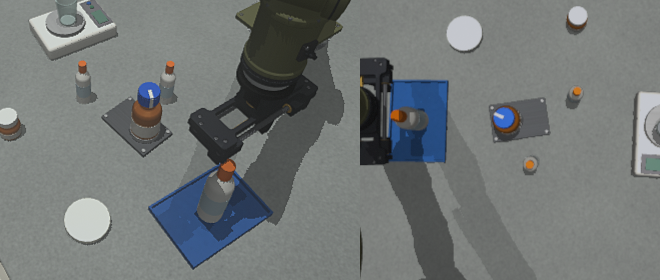

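```bash
python3 - <<'E'
from h import *
for n in('top','scene'):
    im=cv2.imread(f'pics/{n}5.png'); d=np.load(f'pics/{n}5.npy'); P=cloud(n,d)
    hsv=cv2.cvtColor(im,cv2.COLOR_BGR2HSV); H,S,V=[hsv[...,i].astype(int) for i in range(3)]
    m=(d>0)&(H>3)&(H<16)&(S>170)&(P[...,2]>.13)&(P[...,1]>.2)
    q=P[m]; zt=np.percentile(q[:,2],95); t=q[q[:,2]>zt-.006]; print(n,'reagent cap',zt,(np.percentile(t,2,0)+np.percentile(t,98,0))/2)
    # cap axis: project pixel circle rays on plane z=.1545
    f,cx,cy,R,t=cal(n); C=-R.T@t
    v,u=np.mgrid[:420,:560].astype(float)
    ray=np.stack([(u-cx)/f,(v-cy)/f,np.ones_like(u)],-1)@R
    X=C+ray*((.1545-C[2])/ray[...,2])[...,None]
    print('cam',C)
    top=(np.hypot(P[...,0]-.552,P[...,1]-.069)<.03)&(P[...,2]>.146)
    blue=top&(H>105)&(H<130)&(S>120)
    w=top&(S<90)&(V>130)
    q=X[top&(P[...,2]>.150)]; c=(np.percentile(q,1,0)+np.percentile(q,99,0))/2
    (x,y),r=cv2.minEnclosingCircle(q[:,:2].astype(np.float32)); print('circle',x,y,r)
    s=X[w&(np.hypot(X[...,0]-x,X[...,1]-y)<.022)]; vx=cv2.fitLine(s[:,:2].astype(np.float32),cv2.DIST_L2,0,.001,.001).ravel()
    print(n,'c',c,'stripe n',len(s),s.mean(0),'ang',np.arctan2(s.mean(0)[1]-y,s.mean(0)[0]-x),'line',np.arctan2(vx[1],vx[0]))
    for r in robot.landmark_of(n,'cap_grip')+robot.landmark_of(n,'cap')+robot.landmark_of(n,'stand'): print(np.round(r['point'],4),r['conf'])
E
```

```text
top reagent cap 0.18685898356029315 [0.56079343 0.28968373 0.18438055]
cam [ 0.48961287 -0.01610989  1.1813173 ]
circle 0.5523531436920166 0.06832194328308105 0.022447887808084488
top c [0.55260097 0.06828119 0.1545    ] stripe n 33 [0.55670243 0.07849678 0.1545    ] ang 1.1668482835117646 line 1.1082541
[0.5481 0.0688 0.1431] 0.69
[0.5498 0.0703 0.1234] 0.56
[0.554  0.0688 0.0025] 0.91
scene reagent cap 0.18403583905908386 [0.56177317 0.29704246 0.18217004]
cam [0.9589446  0.50155891 0.85528322]
circle 0.5544396042823792 0.07301224768161774 0.023088952526450157
scene c [0.5539732  0.07323455 0.1545    ] stripe n 35 [0.55713776 0.08175546 0.1545    ] ang 1.2714680411405457 line 1.1131793
[0.5589 0.0678 0.1413] 0.87
[0.5523 0.0731 0.1239] 0.66
[ 0.5474  0.0709 -0.0036] 0.62
```

The reagent stands upright in the tray: cap top at 0.184–0.187 m, centred at about (0.56, 0.293). Correcting the cameras with the known release point gives a cap axis of about (0.5515, 0.070). The stripe at about 1.11 rad puts the cap about 2.57 rad unscrewed. I'll grip at yaw ≈ 1.97 so that joint 7 covers the whole turn in one grip (about +0.3 down to -2.3, limit -2.66).

```bash
python3 -c "
from h import *
rel(.5515,.0702,.246,1.97)"
```

```text
rel [-0.2224 -0.0082 -0.0003] wz -0.396 q [-0.606  0.689  0.092  1.545 -0.074  0.912 -0.486] t 10.15
```

carry_out --motion "-0.02 -0.001 0 0 0 -0.05 0; -0.055 -0.002 0 0 0 -0.1 0; -0.1 -0.004 0 0 0 -0.17 0; -0.145 -0.006 0 0 0 -0.25 0; -0.185 -0.007 0 0 0 -0.33 0; -0.21 -0.008 0 0 0 -0.396 0; -0.222 -0.008 0 0 0 -0.396 0; -0.222 -0.008 0 0 0 -0.396 0"

```text
time: 10.95
position: [0.5522, 0.0692, 0.2466]
ee_rot: [-3.141, 0.0, 1.965]
contact_force: [-0.5, 0.8, 0.7]
opening: 1.001
```

carry_out --motion "0 0 0 0 0 0 0; 0 0 0 0 0 0 0; 0 0 0 0 0 0 0"

```text
time: 11.25
position: [0.5521, 0.0728, 0.2466]
ee_rot: [3.141, -0.001, 1.972]
contact_force: [-0.1, -0.4, -0.7]
opening: 1.003
```

```bash
python3 -c "
from h import *
rel(.5515,.0702,.1205,1.97)
o=robot.get_obs();print(o['position'],o['ee_rot'],o['moment'],o['contact_force'])"
```

```text
rel [-0.0022 -0.0015  0.1261] wz 0.002 q [-0.181  0.585 -0.053  1.77   0.04   0.788  0.148] t 11.25
[0.5520645  0.07281663 0.2466018 ] [ 3.14127495e+00 -8.42498558e-04  1.97232255e+00] [-0.08951415  0.03668532  0.02053482] [-0.08517935 -0.38398505 -0.66111092]
```

carry_out --motion "-0.001 -0.001 0.03 0 0 -0.1 0; -0.001 -0.001 0.06 0 0 -0.2 0; -0.001 -0.001 0.09 0 0 -0.2 0; -0.001 -0.001 0.11 0 0 -0.2 0; -0.001 -0.001 0.12 0 0 -0.2 0; -0.001 -0.001 0.126 0 0 -0.2 0; -0.001 -0.001 0.126 0 0 -0.2 0; -0.001 -0.001 0.126 0 0 -0.2 0"

```text
time: 12.05
position: [0.5522, 0.0698, 0.1215]
ee_rot: [3.14, 0.001, 2.17]
contact_force: [-0.6, -0.1, 0.1]
opening: 0.998
```

```bash
python3 -c "
from h import *
snap('scene','scene6')
b=cv2.imread('pics/scene6.png')[120:290,250:450]
cv2.imwrite('pics/c6.png',cv2.resize(b,(700,595)))
for i in range(3):
  rel(.5515,.0702,.1205,2.17); o=robot.get_obs();print(o['position'],o['ee_rot'],o['moment'],o['contact_force'])
  robot.snapshot('top')"
```

```text
rel [ 0.0008 -0.0004  0.0012] wz -0.0 q [-0.157  0.768 -0.086  1.88   0.125  0.497  0.27 ] t 12.1
[0.55230669 0.06973739 0.12168322] [3.13975652e+00 7.46145508e-04 2.16981770e+00] [-0.06575437  0.01186181 -0.00995127] [-0.45526635  0.51066032  1.11631593]
rel [ 0.0009 -0.0003  0.0012] wz -0.0 q [-0.157  0.768 -0.086  1.88   0.125  0.497  0.27 ] t 12.15
[0.55227875 0.06967615 0.12168679] [3.13975183e+00 7.62202026e-04 2.16975721e+00] [-0.05750174  0.05335865 -0.01314085] [ 0.0910231   0.05043877 -0.36516538]
rel [ 0.0009 -0.0002  0.0011] wz -0.0 q [-0.157  0.768 -0.086  1.88   0.125  0.497  0.27 ] t 12.2
[0.5521582  0.0696048  0.12159043] [3.13997685e+00 6.85800212e-04 2.16973110e+00] [-0.07468535  0.03081564  0.0284265 ] [-0.27828503 -0.29188282  0.05634593]
```

View pics/c6.png

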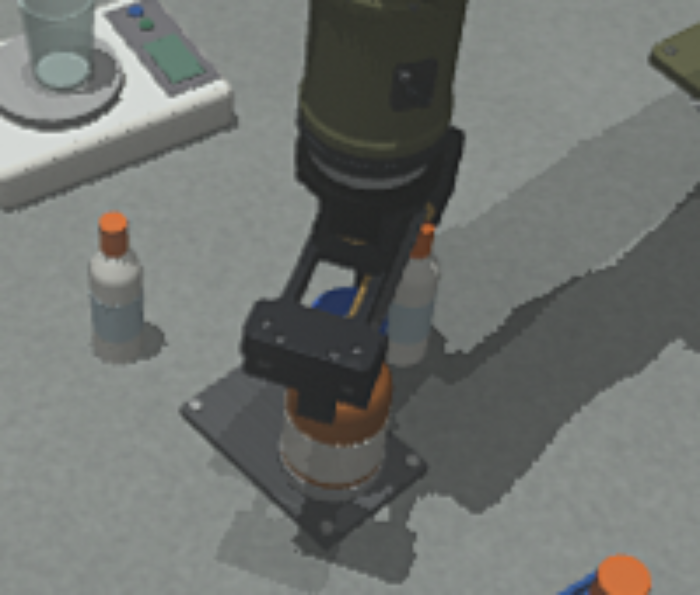

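The gripper straddles the blue cap, with fingers on both sides and the look-alike at (415,300) in the crop clear of it. Closing.

carry_out --motion "0 0 0 0 0 0 60; 0 0 0 0 0 0 100; 0 0 0 0 0 0 255; 0 0 0 0 0 0 255; 0 0 0 0 0 0 255; 0 0 0 0 0 0 255; 0 0 0 0 0 0 255; 0 0 0 0 0 0 255" --newtons 22

```text
time: 13.05
position: [0.5525, 0.0701, 0.1208]
ee_rot: [3.139, 0.0, 2.17]
contact_force: [2.6, 1.4, -1.3]
opening: 0.494
```

```bash
python3 -c "
from h import *
for i in range(3):
  o=robot.get_obs();print(o['position'],o['ee_rot'],o['moment'],o['contact_force'],o['opening']*88)
  robot.snapshot('top')"
```

```text
[0.55250026 0.07014284 0.12081338] [3.13946404e+00 2.48279407e-04 2.17025900e+00] [ 0.30760294 -0.51725009 -0.00887433] [ 2.55146059  1.36453269 -1.28670796] 43.489196464071824
[0.55248463 0.07011752 0.12082155] [3.13950158e+00 2.48401679e-04 2.17017897e+00] [ 0.28692403 -0.56495721 -0.01990708] [ 2.80783118  1.1129682  -2.6276297 ] 43.15152958060645
[0.55245741 0.07010752 0.12082654] [3.13953470e+00 2.27842132e-04 2.17014137e+00] [ 0.36855051 -0.63661439  0.04624228] [ 4.17802393  2.98889202 -2.08824181] 43.13248822263634
```

carry_out --motion "0 0.001 0 0 0 0.06 255; 0 0.001 0.0002 0 0 0.18 255; 0 0.001 0.0003 0 0 0.3 255; 0 0.001 0.0004 0 0 0.42 255; 0 0.001 0.0005 0 0 0.54 255; 0 0.001 0.0006 0 0 0.66 255; 0 0.001 0.0007 0 0 0.78 255; 0 0.001 0.0009 0 0 0.9 255"

```text
time: 14.0
position: [0.5527, 0.0701, 0.1199]
ee_rot: [3.141, -0.0, 1.265]
contact_force: [2.6, 0.5, -0.5]
opening: 0.495
```

```bash
cat > s.py <<'E'
from h import *
import sys
snap('scene',sys.argv[1])
b=cv2.imread(f'pics/{sys.argv[1]}.png')[150:270,280:420]
cv2.imwrite(f'pics/{sys.argv[1]}c.png',cv2.resize(b,(700,600),interpolation=cv2.INTER_CUBIC))
for i in range(4):
  o=robot.get_obs();print(o['position'],o['ee_rot'],o['moment'],o['contact_force'],o['opening']*88,o['qpos'][6],o['effort'][6]); robot.snapshot('top')
E
python3 s.py s7
```

```text
[0.55268866 0.07010296 0.11987997] [ 3.14097076e+00 -4.94716886e-05  1.26093344e+00] [ 0.29760777 -0.35491885 -0.0148475 ] [ 3.30752227  2.89558507 -0.26450897] 43.229176876428696 -0.3067636184033381 -0.06466087186709046
[0.55264286 0.07014356 0.11989296] [3.14098037e+00 1.23303212e-04 1.26911926e+00] [ 0.11363757 -0.43892293 -0.10466038] [ 1.87514215  0.92518371 -1.25783387] 43.06997864944503 -0.3013742130658664 -0.381404310464859
[0.55265887 0.07016094 0.11990019] [ 3.14101935e+00 -4.33074480e-05  1.27171891e+00] [ 0.11286455 -0.44312196 -0.09016969] [ 2.47675038  1.09073572 -1.29115295] 43.48032746978411 -0.299729531431227 -0.049558941973373294
[0.55267017 0.07014981 0.11993085] [ 3.14102689e+00 -2.75397901e-04  1.27210448e+00] [ 0.17999861 -0.49992256 -0.10788024] [ 2.91349736  1.88334932 -0.61328755] 43.31266410253747 -0.2995058720916521 0.0785318948328495
```

View pics/s7c.png

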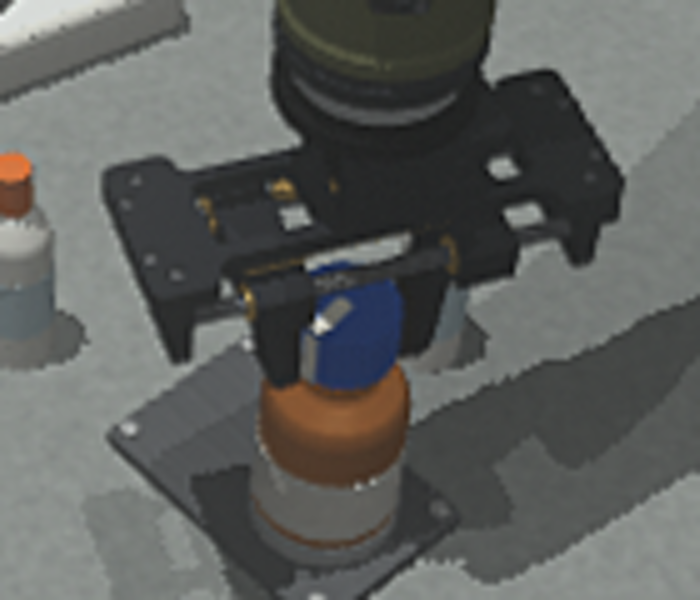

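The cap turns with the gripper: the white stripe now shows at crop (325,330). Continuing.

carry_out --motion "0 0 0.0001 0 0 0.06 255; 0 0 0.0002 0 0 0.18 255; 0 0 0.0003 0 0 0.3 255; 0 0 0.0004 0 0 0.42 255; 0 0 0.0005 0 0 0.54 255; 0 0 0.0006 0 0 0.66 255; 0 0 0.0007 0 0 0.78 255; 0 0 0.0009 0 0 0.9 255"

```text
time: 15.05
position: [0.5528, 0.07, 0.1191]
ee_rot: [-3.142, -0.001, 0.367]
contact_force: [2.9, 0.6, -1.4]
opening: 0.492
```

carry_out --motion "0 0 0.0001 0 0 0.08 255; 0 0 0.0002 0 0 0.16 255; 0 0 0.0003 0 0 0.24 255; 0 0 0.0004 0 0 0.32 255; 0 0 0.0005 0 0 0.4 255; 0 0 0.0006 0 0 0.46 255; 0 0 0.0006 0 0 0.5 255; 0 0 0.0006 0 0 0.5 255"

```text
time: 15.85
position: [0.5528, 0.0699, 0.1185]
ee_rot: [-3.141, -0.001, -0.13]
contact_force: [3.4, 0.6, 1.6]
opening: 0.489
```

```bash
python3 s.py s8
```

```text
[0.55281727 0.06987004 0.11853712] [-3.14148387e+00 -8.64931480e-04 -1.29174037e-01] [ 0.10001437 -0.60865366 -0.0361348 ] [ 3.95192941 -0.03808836  0.9898187 ] 43.56689633790536 -1.215656996633428 -0.04981003585271537
[0.55283368 0.06986885 0.11853203] [-3.14138688e+00 -8.99709621e-04 -1.29292737e-01] [ 0.10730651 -0.60693346 -0.00384278] [ 4.64060866 -0.12123549  0.61075601] 43.40074465533908 -1.2156944590411094 -0.006448805361287668
[0.55281494 0.06990563 0.11850851] [-3.14138421e+00 -8.67618970e-04 -1.29423219e-01] [ 0.07121471 -0.63594608 -0.06824151] [ 4.02660805 -0.43922076  0.26948314] 43.07463182719823 -1.2158828307460408 -0.0050522174569778144
[0.55282087 0.06990831 0.11852887] [-3.14135325e+00 -9.05388465e-04 -1.29595440e-01] [ 0.02601111 -0.68147876  0.05563382] [ 3.36960683 -0.25301781  1.59692792] 43.59120733099315 -1.2159925470558004 -0.012626693642232567
```

View pics/s8c.png

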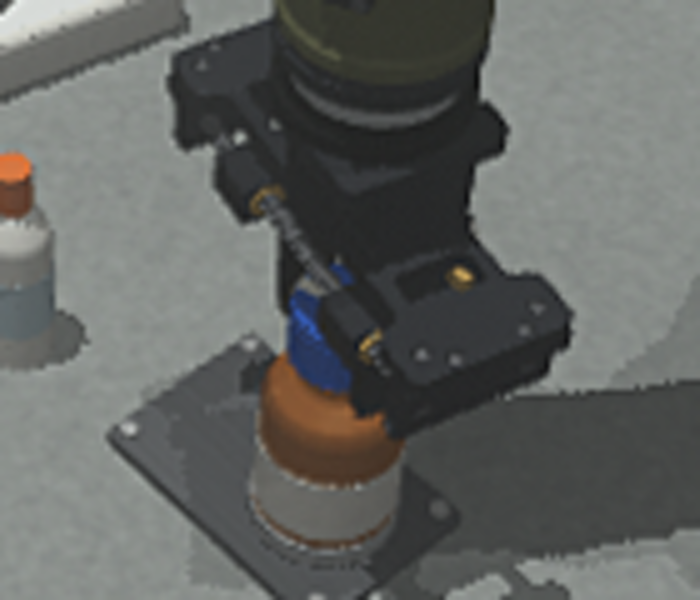

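About 0.27 rad should remain. Creeping toward the stop, watching the twist moment.

carry_out --motion "0 0 0 0 0 0.04 255; 0 0 0.0001 0 0 0.08 255; 0 0 0.0001 0 0 0.12 255; 0 0 0.0002 0 0 0.16 255"

```text
time: 16.5
position: [0.5528, 0.0699, 0.1183]
ee_rot: [-3.142, -0.001, -0.294]
contact_force: [4.1, -1.1, 2.2]
opening: 0.495
```

```bash
cat > m.py <<'E'
from h import *
A=[]
for i in range(5):
  o=robot.get_obs(); A.append([o['ee_rot'][2],o['moment'][2],o['effort'][6],o['qpos'][6],o['contact_force'][2],o['position'][2]]); robot.snapshot('top')
A=np.array(A);print(A.round(4)); print('mean',A.mean(0).round(4))
E
python3 m.py
```

```text
[[-0.2936  0.0857  0.1719 -1.3316  2.2477  0.1183]
 [-0.2949  0.0497 -0.0806 -1.3326  2.3929  0.1183]
 [-0.292   0.0263 -0.1878 -1.3304  2.7425  0.1183]
 [-0.291  -0.0296 -0.0283 -1.3297  2.6539  0.1183]
 [-0.2907 -0.0226  0.0277 -1.3294  3.2102  0.1183]]
mean [-0.2925  0.0219 -0.0194 -1.3308  2.6494  0.1183]
```

carry_out --motion "0 0 0 0 0 0.03 255; 0 0 0 0 0 0.06 255; 0 0 0 0 0 0.08 255"

```text
time: 17.05
position: [0.5528, 0.0698, 0.1183]
ee_rot: [-3.142, -0.001, -0.371]
contact_force: [5.3, -0.5, 1.6]
opening: 0.491
```

```bash
python3 m.py
```

```text
[[-0.371   0.1005 -0.0129 -1.3871  1.5903  0.1183]
 [-0.3716  0.0856 -0.1273 -1.3876  2.4     0.1182]
 [-0.3705  0.1019 -0.1431 -1.3868  2.3192  0.1182]
 [-0.3702  0.0695 -0.0708 -1.3866  2.2086  0.1182]
 [-0.3703 -0.0024 -0.0538 -1.3866  1.2518  0.1182]]
mean [-0.3707  0.071  -0.0816 -1.3869  1.954   0.1182]
```

carry_out --motion "0 0 0 0 0 0.03 255; 0 0 0 0 0 0.06 255"

```text
time: 17.5
position: [0.5528, 0.0699, 0.1182]
ee_rot: [-3.141, -0.001, -0.431]
contact_force: [5.4, -1.4, 1.7]
opening: 0.491
```

```bash
python3 m.py
```

```text
[[-0.4307  0.409  -0.1697 -1.4304  1.6673  0.1182]
 [-0.4313  0.4381 -0.4878 -1.431   2.9332  0.1182]
 [-0.4296  0.3857 -0.499  -1.4297  2.8206  0.1182]
 [-0.429   0.3671 -0.3832 -1.4294  1.8088  0.1182]
 [-0.4289  0.3571 -0.3562 -1.4293  1.509   0.1182]]
mean [-0.4299  0.3914 -0.3792 -1.43    2.1478  0.1182]
```

carry_out --motion "0 0 0 0 0 0.03 255; 0 0 0 0 0 0.06 255"

```text
time: 17.95
position: [0.5519, 0.0703, 0.1181]
ee_rot: [3.142, 0.001, -0.49]
contact_force: [2.2, -0.5, 4.2]
opening: 0.49
```

```bash
python3 m.py
```

```text
[[-0.4901  0.5732 -0.3522 -1.4742  4.2461  0.1181]
 [-0.4916  0.6686 -0.6306 -1.4753  3.9924  0.1181]
 [-0.4897  0.6058 -0.721  -1.4738  4.7798  0.1181]
 [-0.4892  0.4984 -0.6073 -1.4734  4.9735  0.1181]
 [-0.4893  0.5704 -0.5729 -1.4734  4.6729  0.1181]]
mean [-0.49    0.5833 -0.5768 -1.474   4.533   0.1181]
```

carry_out --motion "0 0 0 0 0 0.03 255; 0 0 0 0 0 0.06 255"

```text
time: 18.4
position: [0.5509, 0.071, 0.118]
ee_rot: [-3.142, 0.004, -0.551]
contact_force: [0.9, 0.9, 7.1]
opening: 0.496
```

```bash
python3 m.py
```

```text
[[-0.5511  0.6224 -0.4021 -1.5191  7.1198  0.118 ]
 [-0.5522  0.7058 -0.7397 -1.52    7.3616  0.118 ]
 [-0.5505  0.6848 -0.7715 -1.5187  7.0907  0.118 ]
 [-0.5499  0.6089 -0.6587 -1.5183  7.3328  0.118 ]
 [-0.5499  0.6094 -0.632  -1.5183  7.0258  0.118 ]]
mean [-0.5507  0.6462 -0.6408 -1.5189  7.1861  0.118 ]
```

The stop is felt: the moment rises from 0.07 to 0.39 to 0.58 N m past yaw ≈ -0.39 (predicted -0.40), then flattens as the fingers begin to slip. So the cap is fully home. Now I back off in small steps first, to measure the wind-up and find where the cap starts to follow.

carry_out --motion "0 0 0 0 0 -0.03 255; 0 0 0 0 0 -0.06 255"

```text
time: 18.85
position: [0.5508, 0.0709, 0.118]
ee_rot: [-3.141, 0.004, -0.492]
contact_force: [-0.4, 1.1, 7.2]
opening: 0.488
```

```bash
python3 m.py|tail -1
```

```text
mean [-0.4921 -0.0749  0.0631 -1.4748  7.0681  0.118 ]
```

carry_out --motion "0 0 0 0 0 -0.03 255; 0 0 0 0 0 -0.06 255"

```text
time: 19.3
position: [0.5508, 0.0708, 0.1181]
ee_rot: [-3.141, 0.004, -0.432]
contact_force: [-0.1, 1.2, 8.3]
opening: 0.49
```

```bash
python3 m.py|tail -1
```

```text
mean [-0.4322 -0.0615  0.0596 -1.431   7.7051  0.1181]
```

carry_out --motion "0 0 0 0 0 -0.03 255; 0 0 0 0 0 -0.06 255"

```text
time: 19.75
position: [0.5507, 0.0707, 0.1181]
ee_rot: [-3.141, 0.004, -0.372]
contact_force: [-0.4, 1.3, 7.9]
opening: 0.497
```

```bash
python3 m.py|tail -1
```

```text
mean [-0.3723 -0.07    0.0605 -1.3874  7.976   0.1181]
```

The cap followed almost immediately, so grip stiffness is high and the fingers had slipped about 0.1 rad. I'll approach the stop again in fine steps to fix the zero with this grip.

carry_out --motion "0 0 0 0 0 0.05 255; 0 0 0 0 0 0.1 255; 0 0 0 0 0 0.1 255"

```text
time: 20.3
position: [0.5508, 0.0709, 0.1181]
ee_rot: [-3.141, 0.004, -0.474]
contact_force: [0.3, 0.6, 7.1]
opening: 0.49
```

```bash
python3 m.py|tail -1
```

```text
mean [-0.473  -0.0138 -0.0274 -1.4607  7.1854  0.118 ]
```

carry_out --motion "0 0 0 0 0 0.015 255; 0 0 0 0 0 0.015 255"

```text
time: 20.75
position: [0.5508, 0.0709, 0.118]
ee_rot: [-3.141, 0.004, -0.488]
contact_force: [-0.1, 0.6, 8.5]
opening: 0.491
```

```bash
python3 m.py|tail -1
```

```text
mean [-0.4874  0.0774 -0.0823 -1.4714  7.6574  0.118 ]
```

carry_out --motion "0 0 0 0 0 0.015 255; 0 0 0 0 0 0.015 255"

```text
time: 21.2
position: [0.5508, 0.0709, 0.118]
ee_rot: [-3.141, 0.004, -0.503]
contact_force: [0.2, 1.0, 7.3]
opening: 0.493
```

```bash
python3 m.py|tail -1
```

```text
mean [-0.5024  0.0831 -0.0838 -1.4824  7.1516  0.118 ]
```

carry_out --motion "0 0 0 0 0 0.015 255; 0 0 0 0 0 0.015 255"

```text
time: 21.65
position: [0.5508, 0.0709, 0.118]
ee_rot: [-3.141, 0.004, -0.517]
contact_force: [0.9, 1.9, 7.8]
opening: 0.495
```

```bash
python3 m.py|tail -1
```

```text
mean [-0.5173  0.0793 -0.106  -1.4933  7.5618  0.118 ]
```

carry_out --motion "0 0 0 0 0 0.015 255; 0 0 0 0 0 0.015 255"

```text
time: 22.1
position: [0.5509, 0.071, 0.118]
ee_rot: [-3.141, 0.004, -0.532]
contact_force: [0.1, 1.0, 7.0]
opening: 0.489
```

```bash
python3 m.py|tail -1
```

```text
mean [-0.5313  0.3295 -0.3431 -1.5039  6.8412  0.118 ]
```

The stop engages at yaw ≈ -0.517 with this grip, at about 17 N m/rad. The target yaw for the quarter turn is 1.571 - 0.517 + 0.01 (friction lag) ≈ 1.064, which is a turn of -1.595 from here with about 1.6 mm of rise.

carry_out --motion "0 0 0 0 0 -0.06 255; 0 0 -0.0001 0 0 -0.18 255; 0 0 -0.0003 0 0 -0.3 255; 0 0 -0.0004 0 0 -0.42 255; 0 0 -0.0005 0 0 -0.54 255; 0 0 -0.0006 0 0 -0.66 255; 0 0 -0.0007 0 0 -0.78 255; 0 0 -0.0009 0 0 -0.9 255"

```text
time: 23.15
position: [0.5507, 0.0692, 0.1189]
ee_rot: [-3.141, 0.003, 0.371]
contact_force: [0.1, -2.2, 5.4]
opening: 0.491
```

```bash
python3 m.py|tail -1
```

```text
mean [ 0.3692  0.0282 -0.0522 -0.8739  5.6575  0.1189]
```

carry_out --motion "0 0 0 0 0 -0.06 255; 0 0 -0.0001 0 0 -0.18 255; 0 0 -0.0002 0 0 -0.3 255; 0 0 -0.0004 0 0 -0.42 255; 0 0 -0.0005 0 0 -0.54 255; 0 0 -0.0006 0 0 -0.63 255; 0 0 -0.0007 0 0 -0.67 255; 0 0 -0.0008 0 0 -0.695 255"

```text
time: 24.2
position: [0.5516, 0.0683, 0.1196]
ee_rot: [-3.141, 0.002, 1.062]
contact_force: [0.9, -6.0, 3.4]
opening: 0.491
```

```bash
python3 m.py|tail -1; python3 s.py s9
```

```text
mean [ 1.0615 -0.0726  0.0917 -0.426   4.0803  0.1196]
[0.55163262 0.06825252 0.11959413] [-3.14126256e+00  2.63186570e-03  1.06098303e+00] [-1.14650264 -0.03313255 -0.07177075] [ 1.02530874 -5.8119128   4.19862386] 43.28372979719545 -0.42638924615801765 0.06503865821287036
[0.55162379 0.06825703 0.11957196] [-3.14124084e+00  2.66919375e-03  1.06095986e+00] [-1.21315526 -0.00160791 -0.079828  ] [ 0.99835234 -5.29316209  4.60469013] 43.126633780002294 -0.4264206880699063 0.06533370818942785
[0.55159579 0.06827256 0.11958129] [-3.14118571e+00  2.66008861e-03  1.06096945e+00] [-1.18413817 -0.06713821 -0.03609435] [ 1.42362241 -4.4976314   4.59300382] 43.37962945162907 -0.42639986682245046 0.06555410334840417
[0.55162592 0.06828875 0.11961214] [-3.14125983e+00  2.63355248e-03  1.06106683e+00] [-1.22575266 -0.02565804 -0.0347201 ] [ 0.23826093 -6.99509117  4.57847251] 43.39768484953396 -0.42637532904784936 0.06566625321283937
```

View pics/s9c.png

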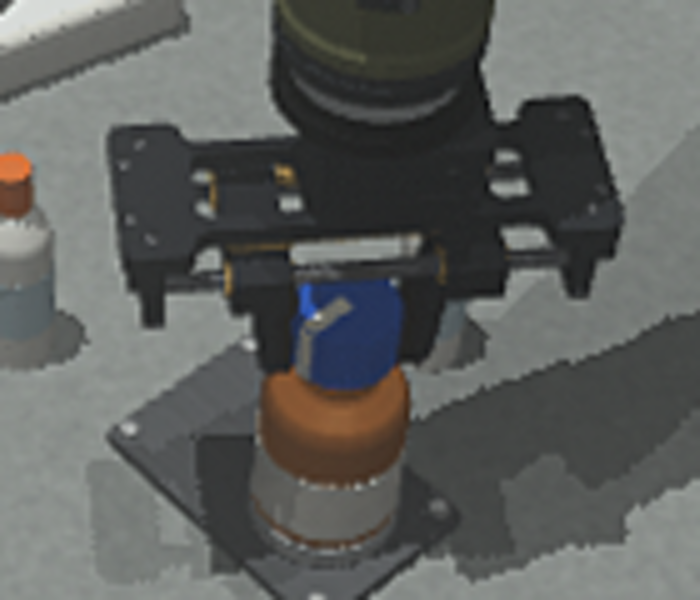

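The stripe's rim corner shows at crop (315,322), slightly clockwise of where it was in s7, as expected. Checking its angle numerically.

```bash
python3 - <<'E'
from h import *
def ana(name,ztop):
    im=cv2.imread(f'pics/{name}.png'); hsv=cv2.cvtColor(im,cv2.COLOR_BGR2HSV)
    f,cx,cy,R,t=cal('scene'); C=-R.T@t
    # centre in scene-camera frame from unobstructed view
    c=np.array([.5540,.0730])
    P=cloud('scene',np.load(f'pics/{name}.npy'))
    m=(np.abs(np.hypot(P[...,0]-c[0],P[...,1]-c[1])-.0215)<.006)&(P[...,2]>.121)&(P[...,2]<ztop-.003)&(hsv[...,1]<100)&(hsv[...,2]>85)
    v,u=np.nonzero(m); ths=[]
    for a,b in zip(u,v):
        ray=np.array([(a-cx)/f,(b-cy)/f,1])@R; o=C[:2]-c
        A=ray[:2]@ray[:2];B=2*o@ray[:2];D=o@o-.022**2; q=B*B-4*A*D
        if q<0: continue
        s=(-B-np.sqrt(q))/2/A; X=C+s*ray
        if X[2]<.124 or X[2]>ztop: continue
        ths.append(np.arctan2(X[1]-c[1],X[0]-c[0]))
    print(name,len(ths),np.round(sorted(ths),2),np.median(ths) if ths else None)
ana('scene5',.1545); ana('s7',.1545); ana('s9',.1535)
E
```

```text
scene5 37 [-0.6  -0.54  0.74  0.96  0.98  0.99  1.    1.01  1.01  1.02  1.03  1.04
  1.06  1.07  1.08  1.09  1.1   1.1   1.11  1.12  1.14  1.15  1.16  1.17
  1.19  1.19  1.2   1.21  1.22  1.23  1.24  1.26  1.27  1.28  1.32  1.33
  1.35] 1.1112836619596034
s7 27 [0.02 0.03 0.04 0.09 0.11 0.12 0.14 0.15 0.16 0.17 0.19 0.2  0.21 0.22
 0.23 0.26 0.27 0.28 0.29 0.31 0.32 0.33 0.34 0.36 0.37 0.39 0.83] 0.22130779254116362
s9 27 [-0.08 -0.07 -0.05 -0.04 -0.03  0.    0.02  0.03  0.04  0.05  0.07  0.08
  0.09  0.11  0.12  0.15  0.16  0.17  0.19  0.2   0.21  0.22  0.23  0.26
  0.27  0.28  0.74] 0.10526172484151533
```

The stripe measures 0.105 rad, so the cap is 1.566 rad off its stop, which agrees with the wrist reading (1.06 + 0.51 ≈ 1.57). One last look at the whole scene, then I hand in.

View pics/s9.png

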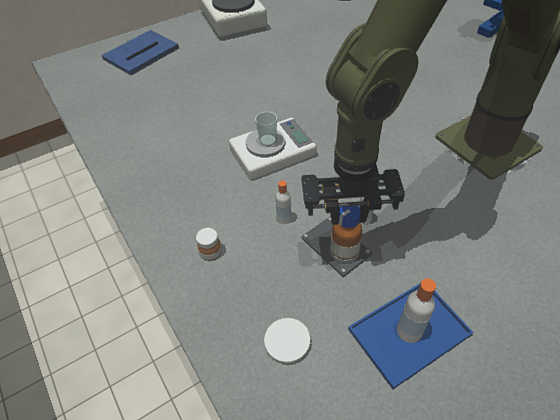

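The reagent stands upright in the tray at (415,315). The jar, dish, beaker and the small bottle at (283,200) are where they were; the other small bottle is hidden behind the gripper.

```bash
python3 -c "
from h import *
print(robot.finish_job())"
```

```text
the job is handed in; nothing more can be done
None
```

The job is done and handed in at about 25 s on the robot's clock. The gripper is still holding the blue cap, a quarter turn off its stop.

- **Reagent bottle:** I moved the tall white bottle with the orange cap from the stand to the centre of the blue tray. It stands upright, with its cap top at about 0.185 m. In the last picture the jar, dish, beaker and one small look-alike had not moved. The other look-alike was hidden behind the gripper, but I saw it undisturbed in the close-up before turning.
- **Cap screwed home:** I turned the cap clockwise about 2.57 rad in one grip until it stopped. The wrist moment jumped from about 0.08 to 0.6 N m at the angle predicted from the stripe. The fingers slipped about 0.1 rad there, so I approached the stop again in fine steps to find the exact zero.
- **Quarter turn back:** The wrist angle puts the cap about 1.57 rad off the stop. The stripe in the camera image gives 1.566 rad, so the two agree with the 1.571 rad wanted.

The two cameras disagreed by 3–5 mm in y. I corrected for that using the bottle's known release point in the tray.

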